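# Put the right screw lids on the hardware jars

### The arm

A 6-joint arm with a two-finger parallel gripper is mounted at the origin on the work surface. World frame = base frame: x ahead of the robot, y to its left, z up, the work surface at z = 0. Lengths are in m, angles in rad, forces in N, time in s.
With the tool pointing down it reaches from about 0.35 to 0.975 m from the base axis. Payload 7.1 kg.
Tool frame: the origin (TCP) lies at the very end of the fingers, on their centre line; the grasp point (between the pads) lies 19 mm behind it (grasp_offset is the distance from the TCP to the grasp point, in m); x points along the fingers, z is the direction in which the jaws open and shut, and the axes are right-handed (so a half turn about x gives the same grasp; the last joint's range is limited). The gripper opens to 88 mm and grips with 3 to 60 N. Pads are 20 mm wide; open, the fingers measure 115 mm over their backs; the gripper's body (75 mm by 178 mm) begins 61 mm behind the grasp point.
Start: joints at [1.143, 0.423, 1.63, -0, 1.089, -0.019], TCP at [0.248, 0.573, 0.223] pointing down, gripper open.
Joint ranges: [-3, 3], [-0.9, 2.11], [0.09, 2.58], [-1.31, 4.45], [0.11, 2.69], [-2.54, 2.54]. Speed limits (rad/s): [2.39, 2.39, 3.01, 3.14, 3.14, 3.14].

### API

Orientations are given as [roll, pitch, yaw] about the fixed x, y, z axes, in that order (R = Rz(yaw) Ry(pitch) Rx(roll)).
In Python, from plant import * gives the robot as it stands. The module is installed in compiled form; this text tells all that it offers.
- The arm moves only by the shell command python3 -m pendant 'ROWS' [OPENING] [FORCE]. ROWS is JSON, a list of rows, each a list of 2 entries, a list of its own where there are three numbers: the shift along the tool's x, y, z in m, then the turn about the tool's x in degrees. A call has 1 to 10 rows; each row is the pose to reach, as a shift and turn from the pose commanded when the call began, along the tool's axes at that moment; what a row does not reach only later rows make up. A row lasts 1/8 s, in which the tool goes at most 62.5 mm and 10.7 degrees, less where a joint would pass 70% of its speed; a pose out of reach is approached as far as the arm can. A call with a gripper value outside its range is refused whole. OPENING is the finger opening in m, from 0 to 0.0878, set as the call begins (- or left out, the last holds). The fingers move at their own pace and stop on an object; FORCE is the grip in N (left out, the last holds). Time passes only in rows, so rows that repeat a pose let the fingers close. It gives the time, the measured TCP pose, the force and the opening at its end, in the units of the state.
- get_state(): the state, without advancing time (a new reading comes with each control period).
- grab_frame(name): name is "scene" or "side" or "wrist"; returns (picture, depth): 384x512x3 uint8, red, green, blue; 384x512 float32, m along the optical axis (not along the pixel's ray), 0 where there is no reading.
- camera_params(name): a dict with "fx", "fy", "cx", "cy" (pixels), "dist_coeffs" ([k1, k2, p1, p2, k3] as OpenCV has them; the pictures are not rectified), "eye" and "attitude" of the camera in the world; the wrist camera has in their place "hand_eye" (4x4, takes a point from camera to tool coordinates, whose origin is the TCP and whose axes are the tool frame's). Camera axes: x right, y down, z forward; pixel columns grow to the right and rows downward; lengths in m; the calibration is good to about 2 mm. A picture is of the moment at which its call begins: read the wrist's pose just before it. camera_params takes no time and is no camera call.
- job_done(): hands the job in, once; it reports no verdict.
The state is a dict: "time": time; "joints": joint angles; "joint_vel": joint speeds; "effort": joint torques, N m; "position": TCP position; "ee_rot": TCP orientation; "wrist_force": force on the tool from outside, world axes, zero at the start; "wrist_torque": the same for the moment, N m; "gripper_width": finger opening in m.
Only numpy, scipy, OpenCV 4.12 (cv2) and the standard library are available. Lean on these libraries where they do the work, as an engineer would, in place of code of your own. Each camera call takes 0.05 s, during which the arm holds its last target.

### The job

Close the two open jars in the rack: find out by trying which of the two look-alike lids threads onto which jar, and screw each one down fully home. Do not disturb the other things on the desk.

Things in the scene. Friction and masses are not known exactly. Their poses are not given: they have to be found in the camera images.
- lid_a_mid (a point): blue-painted steel screw lid, loose, mouth down on the desk: 66 mm across, 30 mm tall, 200 g, ribbed skirt, inside 59 mm wide, 26 mm deep, with thread lugs hidden inside. The two lids look alike, but each fits only one of the jars; which is which is not told. This point: on its axis half-way up (15 mm above its lower edge); z along the axis, up
- lid_b_mid (a point): the other lid, which looks just like lid_a, of the same sizes; this point: on its axis half-way up (15 mm above its lower edge); z along the axis, up
- mouth_left (a point): centre of the mouth, level with the rim (124 mm above the desk), of the open jar in the rack's +y seat; z up. White jar, held fast (cannot lift or turn): square, 84 mm wide up to 86 mm above the desk, neck 41 mm across, coarse right-hand thread 55 mm across starting 9 to 12 mm below the rim. The two jars look alike, but their threads differ and they stand in the rack either way round
- mouth_right (a point): the same point of the jar in the -y seat. Screwing: set a lid over the neck, centred within 2 mm, till it rests on the thread; turn clockwise seen from above, pressing lightly. The right lid lands 0 to 15 mm above home, sinks 8.3 mm per rad and stops on the rim after at most 2 rad (in several grips if you like). Home: its middle is 11 mm below this point, its top 4 mm above the rim
- rack: jar rack screwed to the desk: dark steel base 108 x 232 x 12 mm with raised rims 34 mm high round two square seats 120 mm apart along its y axis; origin under its centre. A wrong lid set on a jar jams or stays at least 5 mm above home however it is turned; turn it back anticlockwise to free it, then lift it off
- organiser: black steel desk organiser fixed to the desk, 105 (x) x 215 (y) mm, stepped from 55 mm to 119 mm high, with note blocks and envelopes; origin under its centre. Obstacle
- punch: black two-hole paper punch, loose, base 118 (x) x 100 (y) mm, 67 mm high; origin under its centre. Leave alone
- mug: white ceramic mug, loose, 80 mm across, 92 mm high, its handle reaching some 35 mm out on its +y side; origin under its centre. Leave alone
- stapler: red and black stapler, loose, 36 (x) x 145 (y) x 62 mm high; origin under its centre. Leave alone
- calculator: white desk calculator, loose, 82 (x) x 150 (y) x 20 mm high; origin under its centre. Leave alone
- pen_pot: white pen pot with a red band, loose, 80 mm across and 100 mm high, pens standing in it to 165 mm; origin under its centre. Leave alone
- carton: cardboard carton of labels, loose, 120 (x) x 70 (y) x 43 mm high; origin under its centre. Leave alone
- tape: grey tape dispenser, loose, 150 (x) x 55 (y) x 80 mm high; origin under its centre. Leave alone
There are look-alikes about, which are no part of the job. What is shaped like the part that bears lid_a_mid but green or white is not meant.

How it is judged:
On the way, in this order (a step that is already met when the one before it is completed fails the run):
1. a lid is screwed fully home on one of the jars ((((horizontal distance between lid_a_mid and mouth_left below 0.004 m and z of lid_a_mid in the frame of mouth_left between -0.015 and -0.0095 m and angle between lid_a_mid's own z axis and vertical below 0.06 rad) or (horizontal distance between lid_b_mid and mouth_left below 0.004 m and z of lid_b_mid in the frame of mouth_left between -0.015 and -0.0095 m and angle between lid_b_mid's own z axis and vertical below 0.06 rad)) or ((horizontal distance between lid_a_mid and mouth_right below 0.004 m and z of lid_a_mid in the frame of mouth_right between -0.015 and -0.0095 m and angle between lid_a_mid's own z axis and vertical below 0.06 rad) or (horizontal distance between lid_b_mid and mouth_right below 0.004 m and z of lid_b_mid in the frame of mouth_right between -0.015 and -0.0095 m and angle between lid_b_mid's own z axis and vertical below 0.06 rad)))), for 0.2 s.
2. both jars are closed, each with its lid fully home (((horizontal distance between lid_a_mid and mouth_left below 0.004 m and z of lid_a_mid in the frame of mouth_left between -0.015 and -0.0095 m and angle between lid_a_mid's own z axis and vertical below 0.06 rad) or (horizontal distance between lid_b_mid and mouth_left below 0.004 m and z of lid_b_mid in the frame of mouth_left between -0.015 and -0.0095 m and angle between lid_b_mid's own z axis and vertical below 0.06 rad)) and ((horizontal distance between lid_a_mid and mouth_right below 0.004 m and z of lid_a_mid in the frame of mouth_right between -0.015 and -0.0095 m and angle between lid_a_mid's own z axis and vertical below 0.06 rad) or (horizontal distance between lid_b_mid and mouth_right below 0.004 m and z of lid_b_mid in the frame of mouth_right between -0.015 and -0.0095 m and angle between lid_b_mid's own z axis and vertical below 0.06 rad))), for 0.2 s.
At the end, for the whole second after the job is handed in: Each jar carries a lid that is fully home: centred on the mouth within 4 mm, level within 0.06 rad, and with its middle between 9.5 and 15 mm below the rim (11 mm when home). All lids are at rest (all of step 2 and linear speed of each of lid_a, lid_b below 0.02 m/s); the robot touches nothing.
It fails at once if the punch or the mug is shoved more than 30 mm or tipped over (distance of any of punch, mug from where it was at the start of the episode above 0.03 m or angle between any of punch, mug's own z axis and vertical above 0.4 rad).
It fails at once if the pen pot or the carton is shoved more than 30 mm or tipped over (distance of any of pen_pot, carton from where it was at the start of the episode above 0.03 m or angle between any of pen_pot, carton's own z axis and vertical above 0.4 rad).
It fails at once if the stapler or the tape is shoved more than 30 mm or tipped over (distance of any of stapler, tape from where it was at the start of the episode above 0.03 m or angle between any of stapler, tape's own z axis and vertical above 0.4 rad).
It fails at once if the calculator is shoved more than 30 mm or tipped over (distance of calculator from where it was at the start of the episode above 0.03 m or angle between calculator's own z axis and vertical above 0.4 rad).
It also fails if it takes over 64 s, if anything falls off the work surface, if the arm or the gripper's body presses on something with over 40 N, if the wrist force passes 120 N, or if a joint passes its speed limit or range.

## Working session

There is one attempt and no reset: what is moved stays moved. The work goes in short steps, Python scripts to look and compute and a shell command to move; the robot and the scene stay as the last step left them, time stands still between calls to the robot, and variables do not carry over. Pictures are saved under pics/ and viewed, and the job is handed in when it is done.

```bash
ls; mkdir -p pics; cat > h.py <<'E'
from plant import *
import numpy as np, cv2, json
from scipy.spatial.transform import Rotation as R
E
python3 - <<'E'
from h import *
s=get_state();print(s)
for n in("scene","side","wrist"):
    p,d=grab_frame(n);cv2.imwrite(f"pics/{n}0.png",p[...,::-1]);np.save(f"{n}0.npy",d);np.save(f"{n}0p.npy",p)
    print(n,camera_params(n))
E
```

```text
pics
{'time': 0.0, 'joints': array([ 1.14298661e+00,  4.23811241e-01,  1.63070592e+00, -2.27714424e-06,
        1.08861635e+00, -1.90365060e-02]), 'joint_vel': array([ 0.00111024,  0.00204674, -0.00033344, -0.0004055 ,  0.00122013,
        0.00047897]), 'effort': array([ 2.38118606e-03, -5.44622970e+01, -2.73671454e+01,  6.46166294e-02,
        2.28860078e-02, -1.74613501e-04]), 'position': array([0.24818816, 0.57298643, 0.22191394]), 'ee_rot': array([ 3.12386444,  1.56925547, -1.99729669]), 'wrist_force': array([-0.29104362, -0.45535877,  0.01956564]), 'wrist_torque': array([-0.03361698,  0.04190983, -0.0095951 ]), 'gripper_width': 0.08772921205128274}
scene {'fx': 454.9598469232192, 'fy': 454.9598469232192, 'cx': 260.61193102445515, 'cy': 198.39745691331328, 'dist_coeffs': array([-0.06775728,  0.        ,  0.        ,  0.        ,  0.        ]), 'eye': array([1.32693875, 0.14045383, 1.42455154]), 'attitude': array([-2.56203338, -0.01426302,  1.76733115])}
side {'fx': 418.6881828512683, 'fy': 418.6881828512683, 'cx': 261.9734500510088, 'cy': 191.53797060174173, 'dist_coeffs': array([-0.10508276,  0.        ,  0.        ,  0.        ,  0.        ]), 'eye': array([-0.0729781 , -0.79601168,  1.13740723]), 'attitude': array([-2.38043449,  0.01019169, -0.62997612])}
wrist {'fx': 337.1722433996888, 'fy': 337.1722433996888, 'cx': 252.31528585455982, 'cy': 189.34039472371944, 'dist_coeffs': array([0.02884844, 0.        , 0.        , 0.        , 0.        ]), 'hand_eye': array([[ 1.16278596e-03, -2.58515146e-01,  9.66006505e-01,
        -1.61925505e-01],
       [ 8.70550758e-04, -9.66006530e-01, -2.58516200e-01,
         7.18163491e-02],
       [ 9.99998945e-01,  1.14155670e-03, -8.98208276e-04,
        -6.66075039e-05],
       [ 0.00000000e+00,  0.00000000e+00,  0.00000000e+00,
         1.00000000e+00]])}
```

View pics/scene0.png

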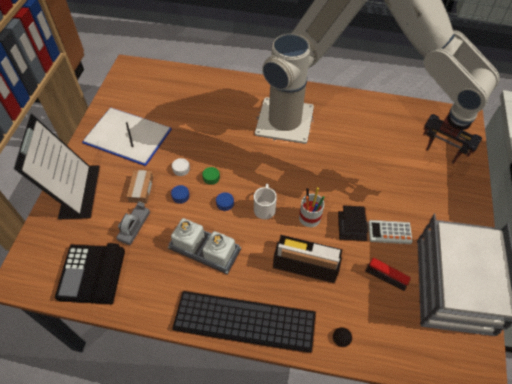

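View pics/side0.png

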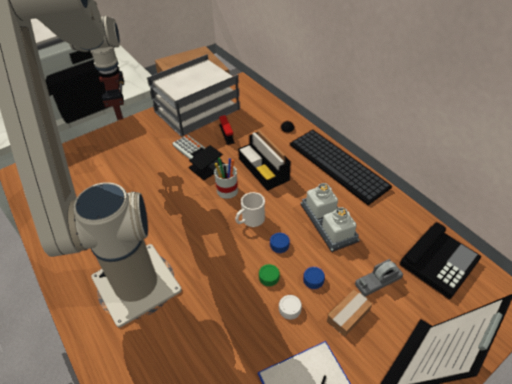

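View pics/wrist0.png

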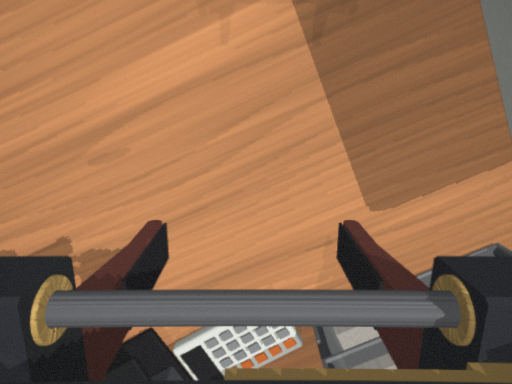

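The scene image shows four candidate lids: blue at (180,194) and (225,201), green at (211,175), white at (180,167). By the description the two blue ones are meant. The jars are at (187,236) and (219,248), and the side view shows the blue lids at (280,242) and (314,277).

```bash
cat >> h.py <<'E'
def cam(n,st=None):
    c=camera_params(n);K=np.array([[c['fx'],0,c['cx']],[0,c['fy'],c['cy']],[0,0,1]]);D=np.array(c['dist_coeffs'])
    if 'eye' in c: return K,D,R.from_euler('xyz',c['attitude']).as_matrix(),np.array(c['eye'])
    T=np.eye(4);T[:3,:3]=R.from_euler('xyz',st['ee_rot']).as_matrix();T[:3,3]=st['position'];T=T@np.array(c['hand_eye']);return K,D,T[:3,:3],T[:3,3]
def ray(C,uv):
    K,D,Rm,e=C;p=cv2.undistortPoints(np.float64(uv).reshape(-1,1,2),K,D).reshape(-1,2)
    return e,np.c_[p,np.ones(len(p))]@Rm.T
def onplane(C,uv,z):
    e,d=ray(C,uv);return e+d*((z-e[2])/d[:,2])[:,None]
def proj(C,P):
    K,D,Rm,e=C;return cv2.projectPoints((np.atleast_2d(P)-e)@Rm,np.zeros(3),np.zeros(3),K,D)[0].reshape(-1,2)
def cloud(C,d):
    v,u=np.nonzero(d>0);K,D,Rm,e=C
    p=cv2.undistortPoints(np.float64(np.c_[u,v]).reshape(-1,1,2),K,D).reshape(-1,2)
    P=np.zeros(d.shape+(3,));P[v,u]=e+(np.c_[p,np.ones(len(p))]*d[v,u][:,None])@Rm.T;return P
def fitc(xy):
    A=np.c_[2*xy,np.ones(len(xy))];s=np.linalg.lstsq(A,(xy**2).sum(1),rcond=None)[0];return s[:2],np.sqrt(s[2]+s[:2]@s[:2])
E
python3 - <<'E'
from h import *
for n in("scene","side"):
    C=cam(n);d=np.load(n+"0.npy");p=np.load(n+"0p.npy");P=cloud(C,d)
    print(n,"tcp px",proj(C,[.248,.573,.222]),"desk z",np.median(P[(np.abs(P[...,2])<.02)][:,2]))
    h=cv2.cvtColor(p,cv2.COLOR_RGB2HSV)
    m=((h[...,0]>100)&(h[...,0]<130)&(h[...,1]>120)&(h[...,2]>50)).astype(np.uint8)
    k,l,st,ce=cv2.connectedComponentsWithStats(m)
    for i in range(1,k):
        if 120<st[i,4]<700:
            Q=P[(l==i)&(P[...,2]>.024)&(P[...,2]<.04)]
            print(st[i],ce[i],"plane",onplane(C,ce[i],.02)[0],"top",(Q.min(0)+Q.max(0))/2 if len(Q) else 0, np.ptp(Q,axis=0) if len(Q) else 0)
    # jars
    # things above 115..135mm near jars
    Q=P[(P[...,0]>.4)&(P[...,0]<1)&(np.abs(P[...,1]+.25)<.35)&(P[...,2]>.08)&(P[...,2]<.14)]
    z=Q[:,2];print(len(Q))
    for i,uvb in enumerate({"scene":[(187,236),(219,248)],"side":[(320,193),(341,220)]}[n]):
        w=P[uvb[1]-20:uvb[1]+20,uvb[0]-20:uvb[0]+20].reshape(-1,3)
        a=w[(w[:,2]>.075)&(w[:,2]<.098)];b=w[(w[:,2]>.105)&(w[:,2]<.14)]
        print(uvb,"shoulder",(a.min(0)+a.max(0))/2,np.ptp(a,axis=0),"rim",(b.min(0)+b.max(0))/2,np.ptp(b,axis=0),len(b))
    np.save(n+"P.npy",P)
a=cv2.imread("pics/scene0.png")[140:290,100:260];b=cv2.imread("pics/side0.png")[170:330,230:400]
cv2.imwrite("pics/c1.png",np.hstack([cv2.resize(a,(390,366),interpolation=2),cv2.resize(b,(389,366),interpolation=2)]))
E
```

```text
scene tcp px [[440.19984499 154.42973408]] desk z 0.00020198957576189613
[ 24   0  35  61 385] [42.27012987 27.68571429] plane [-0.35808791 -1.29084607  0.02      ] top [-0.15898414 -1.11835149  0.03222759] [0.05214144 0.01457534 0.01464753]
[  0  64  29  43 311] [17.20900322 89.46623794] plane [ 0.07401008 -1.1948191   0.02      ] top [ 0.13581332 -1.1182094   0.03172008] [0.06886137 0.01502215 0.01481585]
[172 186  16  16 201] [179.74129353 193.25373134] plane [ 0.46031719 -0.31797533  0.02      ] top [ 0.46266789 -0.31699482  0.0303509 ] [0.06345846 0.06009261 0.01258574]
[217 193  16  16 207] [224.56521739 200.61352657] plane [ 0.457929  -0.1472275  0.02     ] top [ 0.46228553 -0.14645485  0.03147553] [0.06026888 0.05870347 0.01491246]
1256
(187, 236) shoulder [ 0.64841833 -0.21254135  0.08646213] [0.10752244 0.13120583 0.02285589] rim [ 0.6429985  -0.23126612  0.1171553 ] [0.05452755 0.05579669 0.02384276] 172
(219, 248) shoulder [ 0.66714274 -0.12956911  0.08650645] [0.10128302 0.12425296 0.02294453] rim [ 0.67030828 -0.11584286  0.11676772] [0.05200754 0.05164856 0.02307677] 184
side tcp px [[120.0292366  111.66270961]] desk z 0.000516713971059124
[271 233  18  19 285] [279.32631579 242.15789474] plane [ 0.45476529 -0.15029929  0.02      ] top [ 0.45324652 -0.15068541  0.02973941] [0.06179512 0.0646362  0.01091993]
[304 268  20  20 329] [313.52887538 277.40729483] plane [ 0.45676409 -0.32095119  0.02      ] top [ 0.45584154 -0.32111669  0.03030738] [0.06049902 0.05947667 0.01242664]
1230
(320, 193) shoulder [ 0.66067734 -0.13106027  0.08594955] [0.08833212 0.12499759 0.02171607] rim [ 0.65644719 -0.16076298  0.1172773 ] [0.06971772 0.13571791 0.02453021] 189
(341, 220) shoulder [ 0.64267617 -0.20740558  0.08622387] [0.10372215 0.14629655 0.02226472] rim [ 0.63825823 -0.23148945  0.11620556] [0.05798304 0.05613051 0.02215139] 179
```

View pics/c1.png

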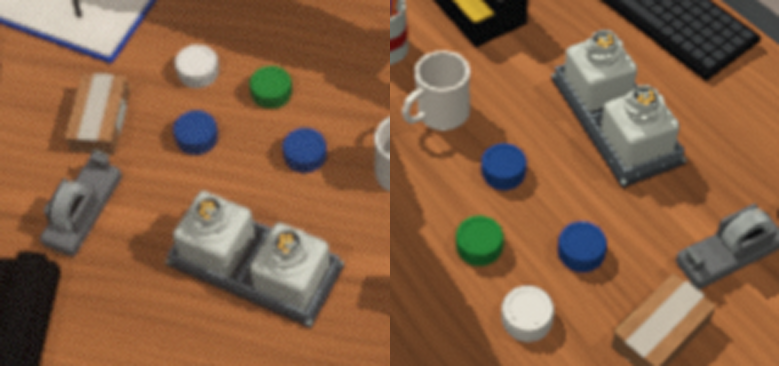

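```bash
python3 - <<'E'
from h import *
s=get_state();print(s['time'],R.from_euler('xyz',s['ee_rot']).as_matrix().round(3))
C=cam("scene");
for n,uv,z in [("green",(211,175),.02),("white",(180,167),.02),("mug",(265,203),.06),("pot",(312,208),.07),("carton",(140,186),.03),("tape",(133,223),.03),("potside",0,0)]:
    if z: print(n,onplane(C,uv,z)[0].round(3))
C=cam("side")
for n,uv,z in [("mug",(252,210),.06),("pot",(227,180),.06),("carton",(349,310),.03),("tape",(380,279),.03)]: print(n,onplane(C,uv,z)[0].round(3))
E
```

```text
0.15 [[-0.001 -0.918  0.398]
 [-0.001  0.398  0.918]
 [-1.     0.    -0.001]]
green [ 0.355 -0.226  0.02 ]
white [ 0.343 -0.353  0.02 ]
mug [0.463 0.004 0.06 ]
pot [0.456 0.171 0.07 ]
carton [ 0.466 -0.47   0.03 ]
tape [ 0.622 -0.44   0.03 ]
mug [ 0.444 -0.01   0.06 ]
pot [0.455 0.163 0.06 ]
carton [ 0.462 -0.471  0.03 ]
tape [ 0.612 -0.453  0.03 ]
```

```bash
python3 -m pendant '[[[-0.078,-0.1,-0.08],0],[[-0.078,-0.678,-0.562],78],[[-0.078,-0.678,-0.562],78],[[-0.078,-0.678,-0.562],78],[[-0.078,-0.678,-0.562],78],[[-0.078,-0.678,-0.562],78],[[-0.078,-0.678,-0.562],78],[[-0.078,-0.678,-0.562],78],[[-0.078,-0.678,-0.562],78],[[-0.078,-0.678,-0.562],78]]' 0.0878 20
cat >> h.py <<'E'
def to(p,phi):
    s=get_state();M=R.from_euler('xyz',s['ee_rot']).as_matrix();ph=np.arctan2(M[1,2],M[0,2]);d=(phi-ph+np.pi)%(2*np.pi)-np.pi
    print("t",s['time'],"at",s['position'].round(4),"phi",round(ph,3),"j",s['joints'].round(2),"F",s['wrist_force'].round(1),"T",s['wrist_torque'].round(2),"w",round(s['gripper_width'],4))
    print("SHIFT",(M.T@(np.array(p)-s['position'])).round(4),"TURN",np.degrees(-d).round(1))
E
python3 -c "
from h import *
to([.646,-.212,.3],-.2)"
```

```text
time: 1.4
position: [0.5277, 0.0232, 0.2862]
ee_rot: [1.058, 1.571, 0.858]
wrist_force: [1.2, 0.1, -0.8]
gripper_width: 0.0877
t 1.4 at [0.5277 0.0232 0.2862] phi -0.2 j [0.02 0.21 1.78 0.   1.15 0.22] F [ 1.2  0.1 -0.8] T [-0.05  0.06  0.01] w 0.0877
SHIFT [-0.0138 -0.207   0.1627] TURN -0.0
```

```bash
python3 -m pendant '[[[-0.014,-0.2,0.16],0],[[-0.014,-0.2,0.16],0],[[-0.014,-0.2,0.16],0],[[-0.014,-0.2,0.16],0],[[-0.014,-0.2,0.16],0],[[-0.014,-0.2,0.16],0]]'
python3 - <<'E'
from h import *
to([.646,-.212,.3],-.2)
s=get_state();p,d=grab_frame("wrist");cv2.imwrite("pics/w1.png",p[...,::-1]);np.save("w1d.npy",d);np.save("w1p.npy",p);np.save("w1s.npy",s,allow_pickle=True)
E
```

```text
time: 2.15
position: [0.6439, -0.2024, 0.2992]
ee_rot: [2.84, 1.569, 2.64]
wrist_force: [0.3, -0.2, -0.3]
gripper_width: 0.0876
t 2.15 at [ 0.6439 -0.2024  0.2992] phi -0.2 j [-0.32  0.43  1.44  0.    1.28 -0.12] F [ 0.3 -0.2 -0.3] T [ 0.    0.1  -0.04] w 0.0876
SHIFT [-0.0008 -0.009   0.004 ] TURN -0.0
```

View pics/w1.png

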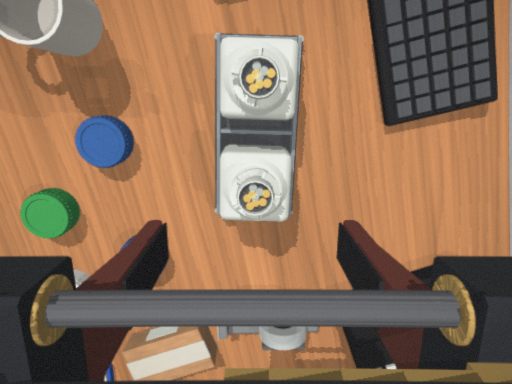

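The wrist view shows the jar mouths at about (260,76) for left and (255,197) for right, with one blue lid at (104,141) and the green look-alike at (49,213).

```bash
python3 - <<'E'
from h import *
s=np.load("w1s.npy",allow_pickle=True).item();p=np.load("w1p.npy");d=np.load("w1d.npy");C=cam("wrist",s);P=cloud(C,d)
a=p[30:225,205:310,::-1];cv2.imwrite("pics/c2.png",cv2.resize(a,None,fx=3,fy=3,interpolation=cv2.INTER_CUBIC))
for n,(u,v) in dict(left=(260,76),right=(255,197)).items():
    w=P[v-45:v+45,u-45:u+45].reshape(-1,3);b=w[(w[:,2]>.117)&(w[:,2]<.135)]
    c,r=fitc(b[:,:2]);print(n,"rimdepth",len(b),b.mean(0).round(4),"mid",((b.min(0)+b.max(0))/2).round(4),np.ptp(b,axis=0).round(3),"fit",c.round(4),r)
    b=w[(w[:,2]>.06)&(w[:,2]<.095)];print(" shoulder mid",((b.min(0)+b.max(0))/2).round(4))
    # mouth: convex hull of dark/yellow pixels
    h=cv2.cvtColor(p,cv2.COLOR_RGB2HSV);m=((h[...,2]<90)|(h[...,1]>120)).astype(np.uint8)
    mm=np.zeros_like(m);cv2.circle(mm,(u,v),27,1,-1);m=cv2.morphologyEx(m&mm,cv2.MORPH_CLOSE,np.ones((5,5)))
    k,l,st,ce=cv2.connectedComponentsWithStats(m);i=l[v,u] or 1+np.argmax(st[1:,4])
    hull=cv2.convexHull(np.argwhere(l==i)[:,::-1].astype(np.int32));e=cv2.fitEllipse(hull);print(" hull",st[i],e)
    q=onplane(C,hull.reshape(-1,2),.124);print(" mouth inner",*fitc(q[:,:2]))
h=cv2.cvtColor(p,cv2.COLOR_RGB2HSV);m=(h[...,0]>100)&(h[...,0]<130)&(h[...,1]>120)
Q=P[m&(P[...,2]>.026)&(P[...,2]<.036)];Q=Q[Q[:,1]>-.25];print("lid b top",len(Q),((Q.min(0)+Q.max(0))/2).round(4),np.ptp(Q,axis=0).round(3),Q.mean(0).round(4))
Q=P[(abs(P[...,2])<.005)];print("desk",np.median(Q[:,2]))
E
```

```text
left rimdepth 1137 [ 0.6662 -0.1147  0.12  ] mid [ 0.6661 -0.1146  0.1214] [0.04  0.04  0.009] fit [ 0.6661 -0.1147] 0.014020530157257391
 shoulder mid [ 0.6663 -0.1149  0.0845]
 hull [242  59  34  35 605] ((258.68951416015625, 75.9488525390625), (33.26252365112305, 34.54032897949219), 178.27565002441406)
 mouth inner [ 0.66611579 -0.11405466] 0.015586874104074574
right rimdepth 910 [ 0.6394 -0.2307  0.1202] mid [ 0.6391 -0.2306  0.1214] [0.039 0.038 0.009] fit [ 0.6393 -0.2306] 0.014129529937261489
 shoulder mid [ 0.6387 -0.2311  0.0789]
 hull [240 184  30  26 379] ((254.15744018554688, 196.31320190429688), (25.737735748291016, 29.75193977355957), 76.9449462890625)
 mouth inner [ 0.63883899 -0.22946099] 0.014669341583639642
lid b top 1995 [ 0.456  -0.1476  0.0292] [0.063 0.063 0.006] [ 0.4569 -0.1472  0.0294]
desk -7.29094799856167e-06
```

View pics/c2.png

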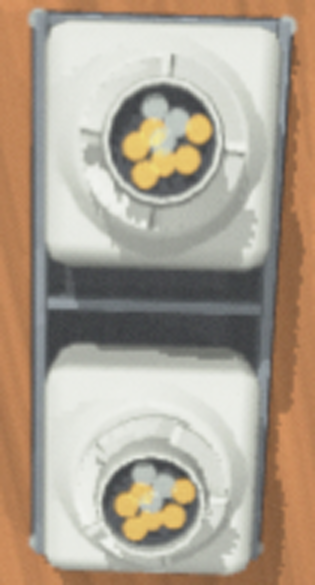

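```bash
python3 - <<'E'
from h import *
to([.70,-.17,.3],1.9)
E
```

```text
t 2.2 at [ 0.6437 -0.2016  0.2995] phi -0.199 j [-0.32  0.43  1.44  0.    1.28 -0.12] F [-0.7 -0.2  0.5] T [-0.05  0.08  0.01] w 0.0879
SHIFT [-0.0006  0.0421  0.049 ] TURN -120.3
```

```bash
python3 -m pendant '[[[0,0.042,0.049],-120],[[0,0.042,0.049],-120],[[0,0.042,0.049],-120],[[0,0.042,0.049],-120],[[0,0.042,0.049],-120],[[0,0.042,0.049],-120],[[0,0.042,0.049],-120],[[0,0.042,0.049],-120],[[0,0.042,0.049],-120],[[0,0.042,0.049],-120]]'
python3 -m pendant '[[[0,0,0],-13],[[0,0,0],-13],[[0,0,0],-13],[[0,0,0],-13]]'
cat >> h.py <<'E'
def look(tag,lids=True):
    s=get_state();p,d=grab_frame("wrist");cv2.imwrite(f"pics/{tag}.png",p[...,::-1]);C=cam("wrist",s);P=cloud(C,d)
    for n,c in dict(left=(.6662,-.1146),right=(.6391,-.2307)).items():
        b=P[(P[...,2]>.115)&(P[...,2]<.135)&(np.hypot(P[...,0]-c[0],P[...,1]-c[1])<.04)]
        if len(b)>50: print(n,len(b),((b.min(0)+b.max(0))/2).round(4),np.ptp(b,axis=0).round(3),fitc(b[:,:2])[0].round(4))
    h=cv2.cvtColor(p,cv2.COLOR_RGB2HSV);m=(h[...,0]>100)&(h[...,0]<130)&(h[...,1]>100)
    k,l,st,ce=cv2.connectedComponentsWithStats(m.astype(np.uint8))
    for i in range(1,k):
        if st[i,4]>150:
            Q=P[(l==i)];zt=np.percentile(Q[:,2],95);Q=Q[Q[:,2]>zt-.004]
            print("blue",st[i],len(Q),"mid",((Q.min(0)+Q.max(0))/2).round(4),"ext",np.ptp(Q,axis=0).round(3),"mean",Q.mean(0).round(4),"ztop",zt.round(4))
    return s,p,P
E
python3 -c "
from h import *
to([.70,-.17,.3],1.9)
look('w2')"
```

```text
time: 3.45
position: [0.7001, -0.1688, 0.3004]
ee_rot: [0.708, 1.57, 2.392]
wrist_force: [-0.0, 0.8, -1.1]
gripper_width: 0.0881
time: 3.95
position: [0.7004, -0.1699, 0.3003]
ee_rot: [0.394, 1.571, 2.296]
wrist_force: [-0.1, 0.2, -0.7]
gripper_width: 0.0878
t 3.95 at [ 0.7004 -0.1699  0.3003] phi 1.903 j [-0.25  0.5   1.32  0.    1.32 -2.16] F [-0.1  0.2 -0.7] T [0.07 0.03 0.02] w 0.0878
SHIFT [0.0003 0.0005 0.    ] TURN 0.2
left 1198 [ 0.6649 -0.1153  0.1202] [0.042 0.038 0.01 ] [ 0.6658 -0.1151]
right 1401 [ 0.6387 -0.2311  0.1204] [0.041 0.04  0.01 ] [ 0.6385 -0.2306]
```

View pics/w2.png

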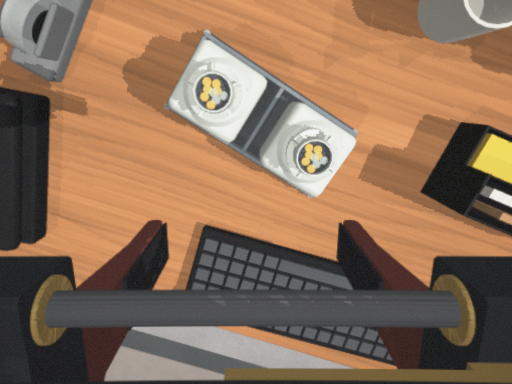

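```bash
python3 - <<'E'
from h import *
to([.47,-.19,.2],.3)
E
```

```text
t 4.0 at [ 0.7005 -0.1702  0.3002] phi 1.903 j [-0.25  0.5   1.32  0.    1.32 -2.16] F [-0.2 -0.   0.1] T [ 0.06 -0.01  0.01] w 0.0874
SHIFT [0.1002 0.2244 0.0563] TURN 91.8
```

```bash
python3 -m pendant '[[[0,0.06,0.01],10],[[0.1,0.225,0.056],92],[[0.1,0.225,0.056],92],[[0.1,0.225,0.056],92],[[0.1,0.225,0.056],92],[[0.1,0.225,0.056],92],[[0.1,0.225,0.056],92],[[0.1,0.225,0.056],92],[[0.1,0.225,0.056],92],[[0.1,0.225,0.056],92]]'
python3 -c "
from h import *
to([.4565,-.1475,.1],.3)
look('w3')"
```

```text
time: 5.25
position: [0.4698, -0.1912, 0.2002]
ee_rot: [-0.612, 1.571, -0.314]
wrist_force: [-0.1, 0.1, 0.2]
gripper_width: 0.0879
t 5.25 at [ 0.4698 -0.1912  0.2002] phi 0.298 j [-0.41  0.28  1.91  0.    0.95 -0.71] F [-0.1  0.1  0.2] T [-0.04  0.01  0.02] w 0.0879
SHIFT [1.002e-01 4.570e-02 1.000e-04] TURN -0.1
blue [ 220   91   66   67 3400] 3357 mid [ 0.4553 -0.1476  0.0295] ext [0.063 0.063 0.006] mean [ 0.4551 -0.1469  0.0292] ztop 0.0307
blue [ 181  240   59   50 2450] 1961 mid [ 0.4578 -0.252   0.16  ] ext [0.063 0.173 0.266] mean [ 0.4562 -0.3074  0.0357] ztop 0.0308
```

View pics/w3.png

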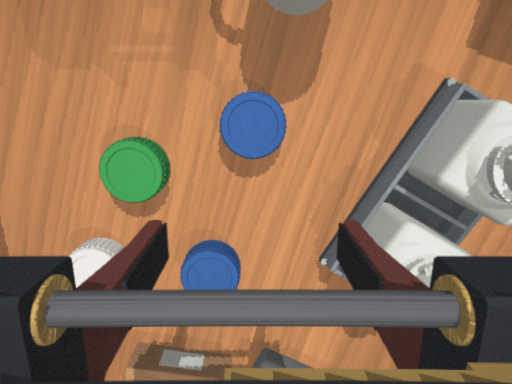

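```bash
python3 -m pendant '[[[0.05,0.046,-0.001],0],[[0.1,0.046,-0.001],0],[[0.15,0.046,-0.001],0],[[0.18,0.046,-0.001],0],[[0.197,0.046,-0.001],0],[[0.197,0.046,-0.001],0],[[0.197,0.046,-0.001],0]]'
python3 -m pendant '[[[0,0,0],0],[[0,0,0],0],[[0,0,0],0],[[0,0,0],0],[[0,0,0],0]]' 0.05 30
python3 -c "
from h import *
to([.4553,-.1473,.2],.3)"
```

```text
time: 6.18
position: [0.4561, -0.1479, 0.004]
ee_rot: [-0.649, 1.569, -0.352]
wrist_force: [0.1, 0.4, 0.7]
gripper_width: 0.0879
time: 6.8
position: [0.4559, -0.1478, 0.0037]
ee_rot: [-0.596, 1.569, -0.299]
wrist_force: [-0.9, 1.2, 7.6]
gripper_width: 0.0663
t 6.8 at [ 0.4559 -0.1478  0.0037] phi 0.297 j [-0.34  0.6   2.05  0.    0.49 -0.64] F [-0.9  1.2  7.6] T [ 0.02 -0.01 -0.05] w 0.0663
SHIFT [-0.1963  0.0005 -0.0002] TURN -0.2
```

```bash
python3 -m pendant '[[[-0.05,0,0],0],[[-0.11,0,0],0],[[-0.17,0,0],0],[[-0.18,0,0],0],[[-0.18,0,0],0]]'
python3 -c "
from h import *
to([.6659,-.1149,.18],1.63)"
```

```text
time: 7.42
position: [0.455, -0.1475, 0.183]
ee_rot: [-0.703, 1.57, -0.406]
wrist_force: [0.4, 0.6, -1.9]
gripper_width: 0.0663
t 7.425 at [ 0.455  -0.1475  0.183 ] phi 0.297 j [-0.34  0.27  1.98 -0.    0.9  -0.64] F [ 0.4  0.6 -1.9] T [-0.05  0.05  0.01] w 0.0663
SHIFT [ 0.003  -0.0305  0.2112] TURN -76.4
```

```bash
python3 -m pendant '[[[0,-0.01,0.05],-10],[[0.003,-0.0305,0.211],-76],[[0.003,-0.0305,0.211],-76],[[0.003,-0.0305,0.211],-76],[[0.003,-0.0305,0.211],-76],[[0.003,-0.0305,0.211],-76],[[0.003,-0.0305,0.211],-76],[[0.003,-0.0305,0.211],-76],[[0.003,-0.0305,0.211],-76],[[0.003,-0.0305,0.211],-76]]'
python3 -c "
from h import *
to([.6659,-.1149,.13],1.63)
look('w4')"
```

```text
time: 8.68
position: [0.6657, -0.115, 0.1793]
ee_rot: [1.324, 1.57, 2.945]
wrist_force: [0.4, -0.0, -2.5]
gripper_width: 0.0665
t 8.675 at [ 0.6657 -0.115   0.1793] phi 1.621 j [-0.19  0.54  1.54  0.    1.06 -1.81] F [ 0.4 -0.  -2.5] T [-0.01  0.01  0.02] w 0.0665
SHIFT [ 0.0493 -0.0003  0.0001] TURN -0.5
right 3175 [ 0.6387 -0.2302  0.1204] [0.04  0.039 0.011] [ 0.6386 -0.2303]
blue [  179   179   147   111 13226] 11625 mid [ 0.6555 -0.115   0.2371] ext [0.046 0.066 0.07 ] mean [ 0.6563 -0.1151  0.2051] ztop 0.2059
```

View pics/w4.png

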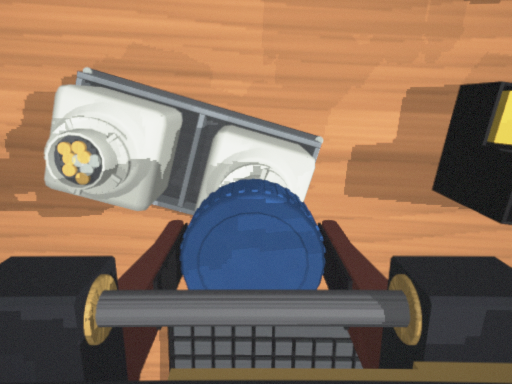

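The lid is held centred between the pads, with the jar neck under it and the right jar at (80,155).

```bash
python3 -m pendant '[[[0.04,0,0],0],[[0.055,0,0],0],[[0.06,0,0],0],[[0.06,0,0],0]]'
python3 -m pendant '[[[0.002,0,0],0],[[0.002,0,0],0]]';python3 -m pendant '[[[0.002,0,0],0],[[0.002,0,0],0]]'
```

```text
time: 9.22
position: [0.6664, -0.1151, 0.1205]
ee_rot: [-1.826, 1.57, -0.203]
wrist_force: [-0.1, 0.7, -1.5]
gripper_width: 0.0662
time: 9.48
position: [0.6664, -0.1151, 0.1188]
ee_rot: [-1.802, 1.57, -0.179]
wrist_force: [0.2, -0.2, -2.5]
gripper_width: 0.0664
time: 9.72
position: [0.6659, -0.1151, 0.1161]
ee_rot: [1.477, 1.571, 3.1]
wrist_force: [-0.5, 0.7, -2.3]
gripper_width: 0.066
```

```bash
for i in 1; do python3 -m pendant '[[[0.002,0,0],0],[[0.002,0,0],0]]';python3 -m pendant '[[[0.002,0,0],0],[[0.002,0,0],0]]'; done
```

```text
time: 9.98
position: [0.6662, -0.1152, 0.1144]
ee_rot: [-1.917, 1.57, -0.293]
wrist_force: [-0.5, 0.1, 0.9]
gripper_width: 0.0665
time: 10.22
position: [0.6662, -0.1152, 0.1136]
ee_rot: [-1.923, 1.57, -0.299]
wrist_force: [-5.5, 0.7, 9.9]
gripper_width: 0.0663
```

```bash
python3 -m pendant '[[[0.0012,0,0],8],[[0.0024,0,0],16],[[0.0024,0,0],16]]'; python3 -c "
from h import *
to([.6659,-.1149,.1017],1.63)"
```

```text
time: 10.6
position: [0.6677, -0.1126, 0.1114]
ee_rot: [-0.689, 1.566, 0.654]
wrist_force: [0.6, 10.9, 8.3]
gripper_width: 0.0663
t 10.6 at [ 0.6677 -0.1126  0.1114] phi 1.343 j [-0.19  0.63  1.57  0.    0.94 -1.53] F [ 0.6 10.9  8.3] T [ 1.93 -0.28  0.26] w 0.0663
SHIFT [ 0.0097  0.0013 -0.0027] TURN -16.4
```

```bash
python3 -m pendant '[[[0.0012,0,0],8],[[0.0024,0,0],16],[[0.0024,0,0],16]]'; python3 -c "
from h import *
to([.6659,-.1149,.1017],1.63)"
```

```text
time: 10.98
position: [0.6699, -0.1151, 0.1096]
ee_rot: [-1.189, 1.562, -0.125]
wrist_force: [6.2, 1.9, 5.8]
gripper_width: 0.0661
t 10.975 at [ 0.6699 -0.1151  0.1096] phi 1.064 j [-0.19  0.63  1.57  0.    0.93 -1.25] F [6.2 1.9 5.8] T [ 0.24 -1.04  0.12] w 0.0661
SHIFT [ 0.0079  0.0036 -0.0018] TURN -32.4
```

```bash
python3 -m pendant '[[[0.0012,0,0],8],[[0.0024,0,0],16],[[0.0024,0,0],16]]'; python3 -c "
from h import *
to([.6659,-.1149,.1017],1.63)
look('w5')"
```

```text
time: 11.35
position: [0.6701, -0.1158, 0.1087]
ee_rot: [-1.013, 1.561, -0.228]
wrist_force: [2.7, 0.4, 14.5]
gripper_width: 0.0663
t 11.35 at [ 0.6701 -0.1158  0.1087] phi 0.785 j [-0.19  0.63  1.57 -0.    0.93 -0.97] F [ 2.7  0.4 14.5] T [-0.07 -0.41  0.32] w 0.0663
SHIFT [ 0.007   0.0037 -0.0024] TURN -48.4
left 10814 [ 0.6658 -0.1132  0.125 ] [0.067 0.065 0.02 ] [ 0.6607 -0.1092]
blue [  178   178   149   112 13549] 11924 mid [ 0.6659 -0.1133  0.167 ] ext [0.061 0.063 0.069] mean [ 0.6624 -0.109   0.135 ] ztop 0.1363
```

View pics/w5.png

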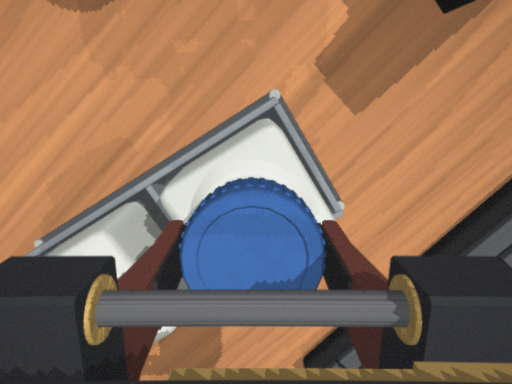

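```bash
python3 -m pendant '[[[0.000,0,0],8],[[0.001,0,0],16],[[0.001,0,0],16]]'; python3 -c "
from h import *
to([.6659,-.1149,.1017],1.63)"
```

```text
time: 11.78
position: [0.6704, -0.1164, 0.1079]
ee_rot: [-0.8, 1.561, -0.294]
wrist_force: [3.3, -2.6, 14.2]
gripper_width: 0.0669
t 11.775 at [ 0.6704 -0.1164  0.1079] phi 0.506 j [-0.19  0.63  1.57 -0.    0.93 -0.69] F [ 3.3 -2.6 14.2] T [-0.45 -0.49  0.41] w 0.0669
SHIFT [ 0.0062  0.0035 -0.0033] TURN -64.4
```

```bash
python3 -m pendant '[[[0,0,0],0],[[0,0,0],0],[[0,0,0],0]]' 0.0878; python3 -c "
from h import *
to([.6659,-.1149,.1017],1.63)
s,p,P=look('w6')
b=P[(P[...,2]>.105)&(P[...,2]<.16)&(np.hypot(P[...,0]-.6659,P[...,1]+.1149)<.038)]
h=None
C=cam('scene');p,d=grab_frame('side');cv2.imwrite('pics/s6.png',cv2.resize(p[150:270,260:420,::-1],None,fx=4,fy=4,interpolation=cv2.INTER_CUBIC))
"
```

```text
time: 12.15
position: [0.6655, -0.115, 0.1033]
ee_rot: [2.447, 1.57, 2.953]
wrist_force: [-0.6, 0.0, -0.1]
gripper_width: 0.0873
t 12.15 at [ 0.6655 -0.115   0.1033] phi 0.506 j [-0.19  0.64  1.58  0.    0.93 -0.69] F [-0.6  0.  -0.1] T [-0.05  0.05  0.04] w 0.0873
SHIFT [ 0.0016 -0.0001  0.0004] TURN -64.4
left 7723 [ 0.6655 -0.1091  0.125 ] [0.064 0.056 0.02 ] [ 0.6583 -0.1063]
right 189 [ 0.6378 -0.212   0.118 ] [0.014 0.004 0.006] [ 0.6378 -0.2158]
blue [  183   185   151   105 12824] 7019 mid [ 0.6666 -0.1088  0.1654] ext [0.062 0.055 0.062] mean [ 0.6694 -0.1023  0.1371] ztop 0.1382
blue [221 326  79  13 696] 695 mid [ 0.6711 -0.1182  0.1686] ext [0.046 0.054 0.065] mean [ 0.6797 -0.1359  0.1399] ztop 0.14
```

View pics/w6.png

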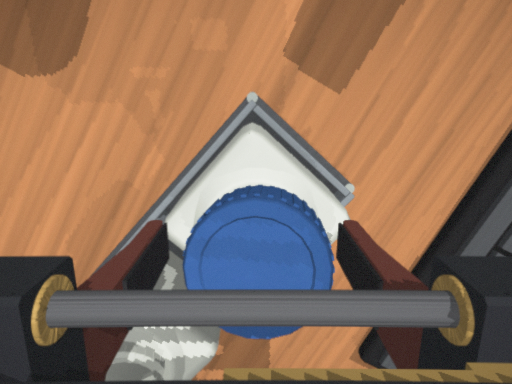

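View pics/s6.png

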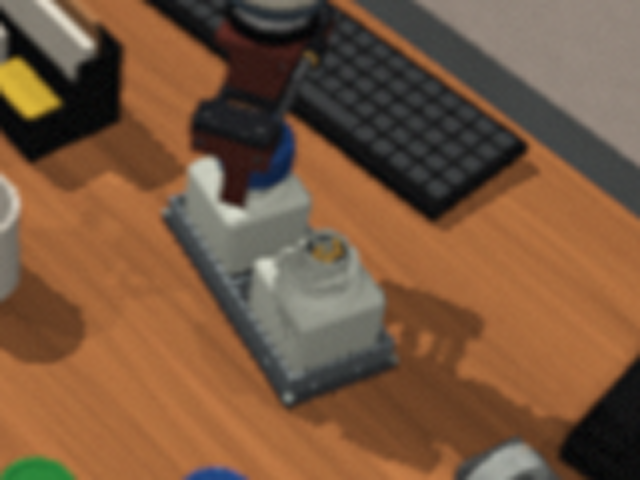

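The lid stands about 10 mm above home, tilted about 0.08 rad, after 64° of turning, so it is the wrong lid for this jar. I'll turn it back and try it on the right jar.

```bash
python3 -m pendant '[[[-0.004,0,0],0],[[-0.004,0,0],0]]' 0.0878; python3 -m pendant '[[[0,0,0],0],[[0,0,0],0],[[0,0,0],0],[[0,0,0],0]]' 0.05 30;  python3 -m pendant '[[[-0.0012,0,0],-10],[[-0.0025,0,0],-20],[[-0.004,0,0],-30],[[-0.005,0,0],-40],[[-0.007,0,0],-50],[[-0.01,0,0],-50]]'; python3 -c "
from h import *
to([.6659,-.1149,.18],1.63)"
```

```text
time: 12.5
position: [0.6663, -0.1151, 0.1083]
ee_rot: [-0.693, 1.57, -0.187]
wrist_force: [-1.0, -0.8, 0.2]
gripper_width: 0.0878
time: 13.0
position: [0.6664, -0.115, 0.1079]
ee_rot: [-0.49, 1.57, 0.016]
wrist_force: [2.1, 1.1, -0.7]
gripper_width: 0.0678
time: 13.75
position: [0.6653, -0.1151, 0.1174]
ee_rot: [1.707, 1.569, 3.084]
wrist_force: [0.0, -0.2, -2.2]
gripper_width: 0.0675
t 13.75 at [ 0.6653 -0.1151  0.1174] phi 1.377 j [-0.19  0.62  1.57 -0.    0.95 -1.57] F [ 0.  -0.2 -2.2] T [ 0.02  0.02 -0.02] w 0.0675
SHIFT [-0.0626 -0.0004  0.0003] TURN -14.5
```

```bash
python3 -m pendant '[[[-0.04,0,0],0],[[-0.063,0,0],-10],[[-0.063,0,0],-15],[[-0.063,0,0],-15]]';  python3 -c "
from h import *
to([.6388,-.2308,.18],1.63)
s,p,P=look('w7')
h=cv2.cvtColor(p,cv2.COLOR_RGB2HSV);m=(h[...,0]>100)&(h[...,0]<130)&(h[...,1]>100)
M=R.from_euler('xyz',s['ee_rot']).as_matrix();Q=(P[m]-s['position'])@M
Q=Q[(Q[:,0]>-.06)&(Q[:,0]<0)];zt=np.percentile(Q[:,0],10);Q=Q[Q[:,0]<zt+.004];print(len(Q),Q.min(0),Q.max(0));print(np.linalg.lstsq(np.c_[Q[:,1:],np.ones(len(Q))],Q[:,0],rcond=None)[0])
"
```

```text
time: 14.25
position: [0.6658, -0.1152, 0.181]
ee_rot: [1.773, 1.571, -2.873]
wrist_force: [0.3, -0.4, -2.4]
gripper_width: 0.0679
t 14.25 at [ 0.6658 -0.1152  0.181 ] phi 1.637 j [-0.19  0.54  1.54 -0.    1.06 -1.83] F [ 0.3 -0.4 -2.4] T [0.06 0.05 0.02] w 0.0679
SHIFT [ 0.001   0.0345 -0.1136] TURN 0.4
left 167 [ 0.6472 -0.1152  0.1199] [0.012 0.028 0.01 ] [ 0.6635 -0.1143]
right 3142 [ 0.6389 -0.2305  0.1204] [0.04  0.039 0.011] [ 0.6386 -0.2304]
blue [  178   184   148   106 12820] 5134 mid [ 0.6558 -0.1136  0.2411] ext [0.043 0.06  0.067] mean [ 0.6571 -0.1025  0.2111] ztop 0.2116
blue [229 326  51   6 241] 240 mid [ 0.6694 -0.1122  0.2439] ext [0.055 0.022 0.069] mean [ 0.6938 -0.1122  0.2114] ztop 0.2125
7285 [-0.0330373  -0.03108016 -0.03106828] [-0.02554565  0.03213173  0.03213354]
[ 0.05478396 -0.1081274  -0.02733371]
```

View pics/w7.png

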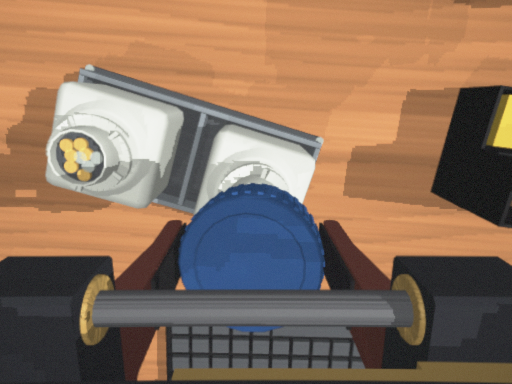

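```bash
python3 -m pendant '[[[0,0.01,-0.04],0],[[0,0.0345,-0.1136],0],[[0,0.0345,-0.1136],0],[[0,0.0345,-0.1136],0],[[0.04,0.0345,-0.1136],0],[[0.06,0.0345,-0.1136],0],[[0.065,0.0345,-0.1136],0],[[0.065,0.0345,-0.1136],0]]'; python3 -m pendant '[[[0.002,0,0],0],[[0.004,0,0],0],[[0.004,0,0],0]]'; python3 -m pendant '[[[0.002,0,0],0],[[0.003,0,0],0],[[0.003,0,0],0]]'
```

```text
time: 15.3
position: [0.6394, -0.2303, 0.1158]
ee_rot: [1.251, 1.57, 2.892]
wrist_force: [-0.8, -0.2, -2.0]
gripper_width: 0.0677
time: 15.68
position: [0.6399, -0.231, 0.1123]
ee_rot: [-2.035, 1.57, -0.394]
wrist_force: [-0.6, -1.6, -1.0]
gripper_width: 0.0673
time: 16.05
position: [0.6403, -0.2311, 0.1097]
ee_rot: [-2.053, 1.569, -0.412]
wrist_force: [-0.5, -1.7, 4.7]
gripper_width: 0.0679
```

```bash
python3 -m pendant '[[[0,0,0],0],[[0,0,0],0],[[0,0,0],0]]' 0.0878;  cat >> h.py <<'E'
def lidtop(tag):
    s,p,P=look(tag)
    h=cv2.cvtColor(p,cv2.COLOR_RGB2HSV);m=(h[...,0]>100)&(h[...,0]<130)&(h[...,1]>100)
    Q=P[m];Q=Q[np.linalg.norm(Q[:,:2]-s['position'][:2],axis=1)<.05];Q=Q[abs(Q[:,2]-s['position'][2]-.02)<.04]
    zt=np.percentile(Q[:,2],92)
    Q=Q[Q[:,2]>zt-.009]
    for _ in range(4):
        a=np.linalg.lstsq(np.c_[Q[:,:2]-s['position'][:2],np.ones(len(Q))],Q[:,2],rcond=None)[0]
        r=Q[:,2]-(Q[:,:2]-s['position'][:2])@a[:2]-a[2];Q=Q[abs(r)<max(.0015,r.std())]
    print("LIDTOP slopes",a[:2].round(3),"z",a[2].round(4),"mid",((Q.min(0)+Q.max(0))/2).round(4),np.ptp(Q,axis=0).round(3))
E
python3 -c "
from h import *
to([.6388,-.2308,.11],1.63)
lidtop('w8')"
```

```text
time: 16.42
position: [0.6393, -0.2305, 0.1085]
ee_rot: [0.953, 1.57, 2.593]
wrist_force: [-1.4, 0.4, 0.0]
gripper_width: 0.0876
t 16.425 at [ 0.6393 -0.2305  0.1085] phi 1.641 j [-0.36  0.63  1.57  0.    0.94 -2.  ] F [-1.4  0.4  0. ] T [ 0.05  0.01 -0.  ] w 0.0876
SHIFT [-0.0015  0.0005 -0.0002] TURN 0.6
right 8218 [ 0.6394 -0.2289  0.125 ] [0.066 0.067 0.02 ] [ 0.6293 -0.2281]
blue [  182   184   146   106 12596] 11071 mid [ 0.6298 -0.229   0.1669] ext [0.044 0.064 0.069] mean [ 0.6303 -0.2296  0.1355] ztop 0.1364
LIDTOP slopes [ 0.014 -0.021] z 0.1348 mid [ 0.6391 -0.2289  0.1348] [0.063 0.064 0.004]
```

View pics/w8.png

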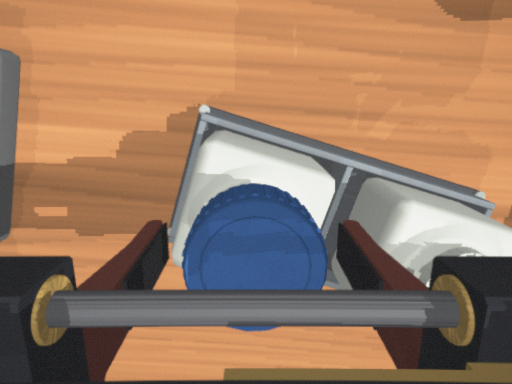

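```bash
python3 -m pendant '[[[0,0,0],0],[[0,0,0],0],[[0,0,0],0],[[0,0,0],0]]' 0.05 30; python3 -m pendant '[[[0.0012,0,0],8],[[0.0026,0,0],16],[[0.0026,0,0],16]]'; python3 -c "
from h import *
to([.6388,-.2308,.1017],1.63)"
```

```text
time: 16.98
position: [0.6395, -0.2307, 0.1089]
ee_rot: [0.395, 1.571, 2.036]
wrist_force: [-0.5, 0.9, 0.4]
gripper_width: 0.0663
time: 17.35
position: [0.6397, -0.2307, 0.1065]
ee_rot: [-0.829, 1.57, 0.533]
wrist_force: [-0.2, 1.0, 1.7]
gripper_width: 0.0666
t 17.35 at [ 0.6397 -0.2307  0.1065] phi 1.362 j [-0.36  0.64  1.57  0.    0.94 -1.73] F [-0.2  1.   1.7] T [ 0.28  0.04 -0.14] w 0.0666
SHIFT [ 0.0048  0.0009 -0.0003] TURN -15.3
```

Much smoother (2 N, no sideways push). I'll continue.

```bash
python3 -m pendant '[[[0.0012,0,0],8],[[0.0026,0,0],16],[[0.0026,0,0],16]]'; python3 -m pendant '[[[0.0012,0,0],8],[[0.0022,0,0],16],[[0.0022,0,0],16]]'; python3 -c "
from h import *
to([.6388,-.2308,.1017],1.63)"
```

```text
time: 17.73
position: [0.64, -0.2308, 0.1042]
ee_rot: [-1.009, 1.57, 0.077]
wrist_force: [-0.2, 1.9, 4.6]
gripper_width: 0.0658
time: 18.1
position: [0.64, -0.2309, 0.1019]
ee_rot: [-0.95, 1.57, -0.143]
wrist_force: [0.4, -0.0, 4.7]
gripper_width: 0.0665
t 18.1 at [ 0.64   -0.2309  0.1019] phi 0.808 j [-0.36  0.64  1.57  0.    0.93 -1.17] F [ 0.4 -0.   4.7] T [ 0.04  0.06 -0.13] w 0.0665
SHIFT [ 0.0002  0.0009 -0.0008] TURN -47.1
```

```bash
python3 -m pendant '[[[0.0008,0,0],8],[[0.0012,0,0],16],[[0.0012,0,0],16]]'; python3 -c "
from h import *
to([.6388,-.2308,.1017],1.63)
lidtop('w9')"
```

```text
time: 18.48
position: [0.6396, -0.2305, 0.1011]
ee_rot: [0.731, 1.57, 1.259]
wrist_force: [-3.3, 2.0, 8.8]
gripper_width: 0.0666
t 18.475 at [ 0.6396 -0.2305  0.1011] phi 0.528 j [-0.36  0.64  1.57  0.    0.93 -0.89] F [-3.3  2.   8.8] T [ 0.51  0.34 -0.1 ] w 0.0666
SHIFT [-0.0006  0.0001 -0.0008] TURN -63.1
left 9423 [ 0.6645 -0.1151  0.1202] [0.042 0.039 0.01 ] [ 0.6654 -0.1149]
right 13274 [ 0.636  -0.2297  0.125 ] [0.072 0.063 0.02 ] [ 0.6363 -0.226 ]
blue [   0  133   39   85 2426] 826 mid [ 0.4801 -0.3106  0.0293] ext [0.022 0.047 0.005] mean [ 0.4832 -0.3078  0.0294] ztop 0.0306
blue [  179   183   147   107 12877] 11211 mid [ 0.6388 -0.2267  0.1597] ext [0.063 0.057 0.07 ] mean [ 0.6346 -0.2233  0.1279] ztop 0.1287
LIDTOP slopes [-0.014 -0.004] z 0.127 mid [ 0.6388 -0.2298  0.1271] [0.063 0.061 0.004]
```

```bash
python3 -m pendant '[[[0,0,0],0],[[0,0,0],0],[[-0.04,0,0],0],[[-0.1,0,0],0],[[-0.1,0,0],0],[[-0.1,0,0],0]]' 0.0878; python3 -c "
from h import *
to([.482,-.363,.2],.528)
lidtop('w10')"
```

```text
time: 19.27
position: [0.6391, -0.2307, 0.1997]
ee_rot: [2.331, 1.57, 2.856]
wrist_force: [-0.9, 0.6, 0.2]
gripper_width: 0.0879
t 19.275 at [ 0.6391 -0.2307  0.1997] phi 0.525 j [-0.36  0.53  1.52 -0.    1.1  -0.89] F [-0.9  0.6  0.2] T [-0.01  0.03 -0.06] w 0.0879
SHIFT [-2.000e-04 -3.580e-02 -2.023e-01] TURN -0.2
left 3027 [ 0.6653 -0.1149  0.1204] [0.039 0.039 0.011] [ 0.6655 -0.1148]
right 6118 [ 0.6391 -0.2311  0.1225] [0.066 0.066 0.015] [ 0.6386 -0.2302]
blue [  18  123   78   66 4027] 3355 mid [ 0.459  -0.3173  0.03  ] ext [0.064 0.063 0.006] mean [ 0.4587 -0.3169  0.0294] ztop 0.0309
blue [ 209  153   89   89 6127] 5756 mid [ 0.6389 -0.2312  0.1272] ext [0.063 0.063 0.005] mean [ 0.6385 -0.2303  0.1271] ztop 0.1286Traceback (most recent call last):
  File "<string>", line 4, in <module>
    lidtop('w10')
    ~~~~~~^^^^^^^
  File "h.py", line 41, in lidtop
    zt=np.percentile(Q[:,2],92)
    return _quantile_unchecked(
        a, q, axis, out, overwrite_input, method, keepdims, weights)
    return _ureduce(a,
                    func=_quantile_ureduce_func,
    ...<5 lines>...
                    overwrite_input=overwrite_input,
                    method=method)
    r = func(a, **kwargs)
    result = _quantile(arr,
                       quantiles=q,
    ...<2 lines>...
                       out=out,
                       weights=wgt)
    slices_having_nans = np.isnan(arr[-1, ...])
                                  ~~~^^^^^^^^^
IndexError: index -1 is out of bounds for axis 0 with size 0
```

View pics/w10.png

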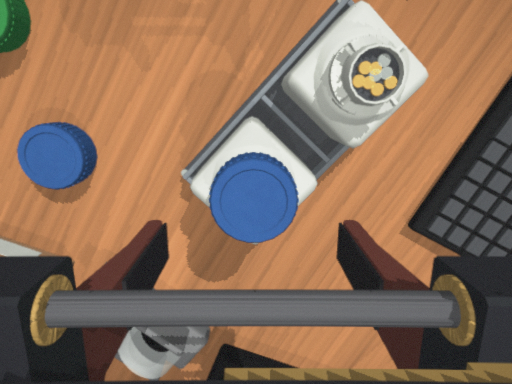

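The lid on the right jar at (254,196) is level and centred, with its top at about 0.1275, so it is home. Next is the other blue lid at (57,155).

```bash
python3 -m pendant '[[[0,-0.01,-0.04],0],[[0,-0.036,-0.202],0],[[0,-0.036,-0.202],0],[[0,-0.036,-0.202],0],[[0,-0.036,-0.202],0],[[0,-0.036,-0.202],0],[[0,-0.036,-0.202],0]]' ; python3 -c "
from h import *
s,p,P=look('w11')
to([.4588,-.318,.003],.528)
"
```

```text
time: 20.2
position: [0.4833, -0.3621, 0.1996]
ee_rot: [1.807, 1.57, 2.332]
wrist_force: [-0.4, 0.5, 0.2]
gripper_width: 0.088
right 1554 [ 0.6245 -0.2424  0.1221] [0.039 0.045 0.014] [ 0.6317 -0.2366]
blue [ 221   87   66   67 3443] 3401 mid [ 0.4578 -0.3181  0.0298] ext [0.063 0.063 0.006] mean [ 0.4575 -0.3178  0.0292] ztop 0.0308
blue [ 472  107   40   86 2565] 872 mid [ 0.6223 -0.2459  0.1265] ext [0.034 0.038 0.005] mean [ 0.6178 -0.2487  0.1267] ztop 0.1279
blue [   0  142   91  115 1247] 887 mid [ 0.2983 -0.5178  0.0119] ext [0.107 0.093 0.005] mean [ 0.3105 -0.4986  0.0117] ztop 0.0131
t 20.25 at [ 0.4834 -0.3621  0.1998] phi 0.525 j [-0.66  0.42  1.7   0.    1.03 -1.19] F [0.3 0.3 0.3] T [-0.01  0.04 -0.02] w 0.0877
SHIFT [0.1968 0.0504 0.0009] TURN -0.1
```

View pics/w11.png

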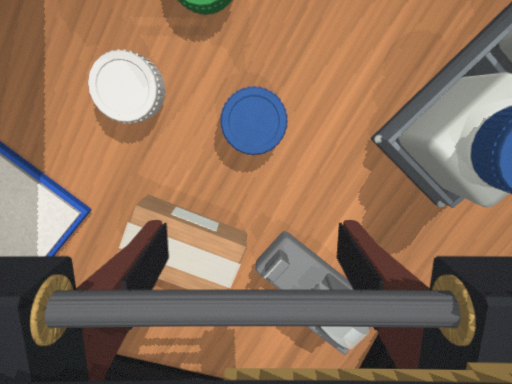

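The lid is clear at (254,120).

```bash
python3 -m pendant '[[[0.05,0.051,0],0],[[0.1,0.051,0],0],[[0.15,0.051,0],0],[[0.18,0.051,0],0],[[0.197,0.051,0],0],[[0.197,0.051,0],0],[[0.197,0.051,0],0]]'
python3 -m pendant '[[[0,0,0],0],[[0,0,0],0],[[0,0,0],0],[[0,0,0],0],[[0,0,0],0]]' 0.05 30
python3 -m pendant '[[[-0.05,0,0],0],[[-0.11,0,0],0],[[-0.17,0,0],0],[[-0.19,0,0],0],[[-0.19,0,0],0]]'
python3 -c "
from h import *
to([.6657,-.1149,.19],1.63)"
```

```text
time: 21.12
position: [0.4579, -0.3191, 0.0041]
ee_rot: [-1.163, 1.569, -0.639]
wrist_force: [1.1, 0.2, 0.1]
gripper_width: 0.0879
time: 21.75
position: [0.4576, -0.3191, 0.004]
ee_rot: [-1.026, 1.57, -0.502]
wrist_force: [0.2, 1.0, 7.1]
gripper_width: 0.0658
time: 22.38
position: [0.4577, -0.3194, 0.1948]
ee_rot: [-1.187, 1.568, -0.664]
wrist_force: [0.3, 0.2, -1.5]
gripper_width: 0.0659
t 22.375 at [ 0.4577 -0.3194  0.1948] phi 0.524 j [-0.63  0.36  1.8  -0.    0.97 -1.15] F [ 0.3  0.2 -1.5] T [-0.04  0.04 -0.03] w 0.0659
SHIFT [0.0049 0.073  0.2824] TURN -63.4
```

```bash
python3 -m pendant '[[[0,0.01,0.05],-8],[[0.005,0.073,0.282],-63],[[0.005,0.073,0.282],-63],[[0.005,0.073,0.282],-63],[[0.005,0.073,0.282],-63],[[0.005,0.073,0.282],-63],[[0.005,0.073,0.282],-63],[[0.005,0.073,0.282],-63],[[0.005,0.073,0.282],-63]]'
python3 -c "
from h import *
to([.6657,-.1149,.12],1.63)
lidtop('w12')"
```

```text
time: 23.5
position: [0.6642, -0.1153, 0.1878]
ee_rot: [1.356, 1.57, 2.976]
wrist_force: [-0.3, -0.6, -2.4]
gripper_width: 0.0659
t 23.5 at [ 0.6642 -0.1153  0.1878] phi 1.62 j [-0.19  0.53  1.54 -0.    1.07 -1.81] F [-0.3 -0.6 -2.4] T [ 0.05 -0.03 -0.03] w 0.0659
SHIFT [ 0.0678 -0.0016  0.0003] TURN -0.6
right 8025 [ 0.6389 -0.2311  0.1226] [0.066 0.066 0.015] [ 0.638  -0.2295]
blue [  30  111  112   97 8404] 7302 mid [ 0.6387 -0.2309  0.1274] ext [0.064 0.064 0.006] mean [ 0.6379 -0.2309  0.1271] ztop 0.1286
blue [  180   180   146   110 13154] 11558 mid [ 0.6542 -0.1152  0.2456] ext [0.046 0.065 0.071] mean [ 0.6549 -0.1154  0.2135] ztop 0.2142
LIDTOP slopes [-0.01  -0.002] z 0.2126 mid [ 0.6542 -0.1151  0.2126] [0.046 0.065 0.003]
```

View pics/w12.png

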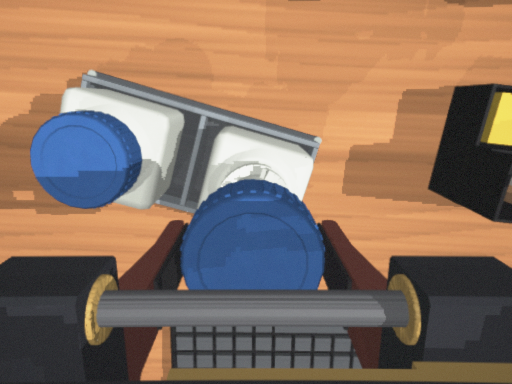

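```bash
python3 -m pendant '[[[0.04,-0.0015,0],0],[[0.06,-0.0015,0],0],[[0.068,-0.0015,0],0],[[0.068,-0.0015,0],0]]'; python3 -m pendant '[[[0.002,0,0],0],[[0.002,0,0],0]]';python3 -m pendant '[[[0.002,0,0],0],[[0.002,0,0],0]]'
```

```text
time: 24.05
position: [0.6663, -0.1146, 0.1202]
ee_rot: [1.295, 1.57, 2.918]
wrist_force: [0.0, 0.2, -1.9]
gripper_width: 0.0661
time: 24.3
position: [0.6668, -0.1146, 0.1191]
ee_rot: [-1.809, 1.57, -0.186]
wrist_force: [-0.8, 0.2, -2.2]
gripper_width: 0.0659
time: 24.55
position: [0.6663, -0.1145, 0.1163]
ee_rot: [2.044, 1.571, -2.616]
wrist_force: [0.3, -0.5, -1.4]
gripper_width: 0.066
```

```bash
python3 -m pendant '[[[0.002,0,0],0],[[0.002,0,0],0]]';python3 -m pendant '[[[0.002,0,0],0],[[0.002,0,0],0]]'
```

```text
time: 24.8
position: [0.6662, -0.1145, 0.1141]
ee_rot: [1.379, 1.57, 3.003]
wrist_force: [0.2, -0.9, -0.9]
gripper_width: 0.0661
time: 25.05
position: [0.6662, -0.1145, 0.112]
ee_rot: [1.381, 1.57, 3.004]
wrist_force: [-0.4, 1.1, -2.2]
gripper_width: 0.0658
```

```bash
python3 -m pendant '[[[0.002,0,0],0],[[0.002,0,0],0]]';python3 -m pendant '[[[0.002,0,0],0],[[0.002,0,0],0]]'
```

```text
time: 25.3
position: [0.6666, -0.1146, 0.1112]
ee_rot: [-1.782, 1.57, -0.159]
wrist_force: [-1.8, 0.9, 4.3]
gripper_width: 0.0659
time: 25.55
position: [0.6667, -0.1146, 0.1109]
ee_rot: [-1.761, 1.57, -0.138]
wrist_force: [-7.1, 0.9, 16.9]
gripper_width: 0.0659
```

```bash
python3 -m pendant '[[[-0.001,0,0],0],[[0,0,0],8],[[0.0006,0,0],16],[[0.0006,0,0],16]]'; python3 -c "
from h import *
to([.6657,-.1149,.102],1.63)"
```

```text
time: 26.05
position: [0.6673, -0.1147, 0.1087]
ee_rot: [-1.448, 1.569, -0.103]
wrist_force: [-0.3, -0.0, 5.6]
gripper_width: 0.066
t 26.05 at [ 0.6673 -0.1147  0.1087] phi 1.345 j [-0.19  0.63  1.58  0.    0.94 -1.53] F [-0.3 -0.   5.6] T [ 0.01 -0.03 -0.24] w 0.066
SHIFT [ 0.0067  0.0015 -0.0006] TURN -16.3
```

Clean threading: 2.4 mm in 16° with no side load. I'll continue; about 46° is left.

```bash
python3 -m pendant '[[[0.0011,0,0],8],[[0.0023,0,0],16],[[0.0023,0,0],16]]'; python3 -m pendant '[[[0.0012,0,0],8],[[0.0023,0,0],16],[[0.0023,0,0],16]]'; python3 -c "
from h import *
to([.6657,-.1149,.102],1.63)"
```

```text
time: 26.42
position: [0.6672, -0.1147, 0.1064]
ee_rot: [-1.16, 1.569, -0.094]
wrist_force: [-0.8, 0.2, 6.5]
gripper_width: 0.0657
time: 26.8
position: [0.6673, -0.1146, 0.1041]
ee_rot: [-0.858, 1.569, -0.07]
wrist_force: [-0.2, 0.9, 6.5]
gripper_width: 0.0661
t 26.8 at [ 0.6673 -0.1146  0.1041] phi 0.788 j [-0.19  0.63  1.58  0.    0.93 -0.98] F [-0.2  0.9  6.5] T [ 0.05  0.04 -0.23] w 0.0661
SHIFT [ 0.0021  0.0009 -0.0013] TURN -48.3
```

```bash
python3 -m pendant '[[[0.0012,0,0],8],[[0.0022,0,0],16],[[0.0022,0,0],16]]'; python3 -m pendant '[[[0.0005,0,0],8],[[0.0008,0,0],16],[[0.0008,0,0],16]]'; python3 -c "
from h import *
to([.6657,-.1149,.102],1.63)
lidtop('w13')"
```

```text
time: 27.18
position: [0.6672, -0.1148, 0.102]
ee_rot: [-0.707, 1.569, -0.199]
wrist_force: [0.1, -0.4, 5.7]
gripper_width: 0.0657
time: 27.55
position: [0.6675, -0.1145, 0.1019]
ee_rot: [-0.277, 1.568, -0.048]
wrist_force: [-1.7, 1.0, 10.6]
gripper_width: 0.066
t 27.55 at [ 0.6675 -0.1145  0.1019] phi 0.229 j [-0.19  0.64  1.58  0.    0.92 -0.42] F [-1.7  1.  10.6] T [ 0.1   0.37 -0.6 ] w 0.066
SHIFT [-0.0001 -0.     -0.0019] TURN -80.3
left 13446 [ 0.6636 -0.1071  0.125 ] [0.075 0.052 0.02 ] [ 0.6649 -0.108 ]
blue [  179   180   147   110 13188] 11565 mid [ 0.666  -0.1077  0.16  ] ext [0.065 0.051 0.071] mean [ 0.6645 -0.1063  0.1278] ztop 0.1285
blue [141 360  51  21 585] 173 mid [ 0.631  -0.2005  0.1119] ext [0.013 0.007 0.006] mean [ 0.6313 -0.2002  0.1111] ztop 0.1125
LIDTOP slopes [-0.002  0.006] z 0.1269 mid [ 0.666  -0.1078  0.1269] [0.065 0.051 0.003]
```

Bottomed out: torque is up, with no more sinking. I'll release, lift and verify.

```bash
python3 -m pendant '[[[0,0,0],0],[[0,0,0],0],[[-0.04,0,0],0],[[-0.1,-0.03,0],0],[[-0.12,-0.06,0],0],[[-0.12,-0.06,0],0],[[-0.12,-0.06,0],0],[[-0.12,-0.06,0],0]]' 0.0878; python3 -c "
from h import *
s,p,P=look('w14');print(s['time'],s['wrist_force'])
for n,c in dict(L=(.6659,-.1149),R=(.6388,-.2308)).items():
    Q=P[(P[...,2]>.12)&(P[...,2]<.135)&(np.hypot(P[...,0]-c[0],P[...,1]-c[1])<.036)]
    a=np.linalg.lstsq(np.c_[Q[:,:2]-c,np.ones(len(Q))],Q[:,2],rcond=None)[0];print(n,a.round(4),((Q.min(0)+Q.max(0))/2).round(4))
p,d=grab_frame('scene');cv2.imwrite('pics/s14.png',p[...,::-1])
C=cam('scene');P=cloud(C,d)
for n,c in dict(L=(.6659,-.1149),R=(.6388,-.2308)).items():
    Q=P[(P[...,2]>.12)&(P[...,2]<.14)&(np.hypot(P[...,0]-c[0],P[...,1]-c[1])<.036)];print(n,Q.mean(0).round(4),len(Q))
"
```

```text
time: 28.6
position: [0.6787, -0.1717, 0.2181]
ee_rot: [2.599, 1.567, 2.827]
wrist_force: [0.2, 0.2, 0.3]
gripper_width: 0.0879
left 6281 [ 0.6665 -0.1146  0.1246] [0.066 0.066 0.011] [ 0.6663 -0.1144]
right 4271 [ 0.6421 -0.2305  0.1227] [0.061 0.065 0.015] [ 0.6422 -0.2287]
blue [ 212   71   88   90 6050] 5998 mid [ 0.6662 -0.1146  0.1274] ext [0.064 0.064 0.005] mean [ 0.666  -0.1139  0.1272] ztop 0.1287
blue [ 161  205   72   82 4589] 3911 mid [ 0.6433 -0.217   0.1777] ext [0.057 0.09  0.106] mean [ 0.6431 -0.2287  0.1287] ztop 0.1287
28.6 [0.21134423 0.20056952 0.26647348]
L [-0.0024 -0.0012  0.1271] [ 0.6665 -0.1146  0.1251]
R [-0.0002 -0.0191  0.127 ] [ 0.6425 -0.2305  0.1252]
L [ 0.67   -0.1142  0.1265] 289
R [ 0.6361 -0.2475  0.1268] 62
```

View pics/w14.png

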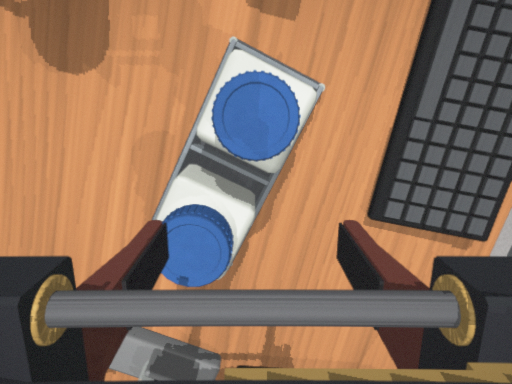

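View pics/s14.png

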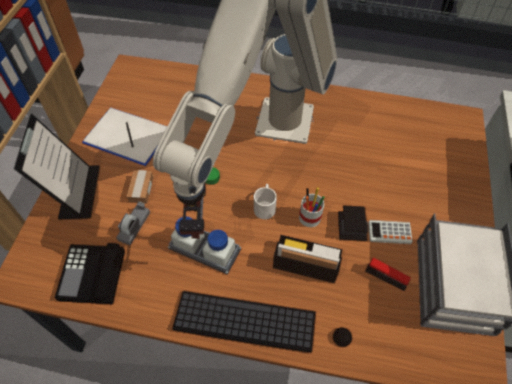

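Both lids are at the same height (top about 0.127–0.128), level and centred, the arm is clear, and nothing else has moved. I'll hand the job in.

```bash
python3 -c "
from plant import *
print(job_done())"
```

```text
the job is handed in; nothing more can be done
None
```

Both jars are closed, each with its lid screwed down to the stop. I handed in at about 28.7 s of the 64 s.

- **Finding the match:** The blue lid nearer the mug jammed on the left (+y) jar. It was tilted and about 10 mm above home after 64° of turning. I turned it back, lifted it off and set it on the right jar. There it levelled itself and sank 7 mm in 48°, down to the stop. The other blue lid then threaded onto the left jar with no side load and bottomed out.
- **Last checks:** In the wrist camera both lid tops read about 0.127–0.128 m, against 0.128 m when home, and they are centred on the mouths within about 1 mm. The gripper was open and clear, with no force on the wrist. By eye in the last scene image, nothing else on the desk had moved.
- **Where checks disagreed:** In that final view the right lid was partly hidden by a finger, so its centre (3–4 mm off in x) and slope (0.019) there are not reliable. An earlier unobstructed view showed it centred within about 0.5 mm with its top at 0.1272 m. The scene camera read both tops about 1 mm lower (0.1265–0.1268 m), within calibration.

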